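Seat and bolt the keyed drive coupling in the bench drive unit

ROBOT

A 6-joint arm with a two-finger parallel gripper is mounted at the origin on the work surface. World frame = base frame: x ahead of the robot, y to its left, z up, the work surface at z = 0. Lengths are in mm, angles in rad, forces in N, time in s.
With the tool pointing down it reaches from about 350 to 975 mm from the base axis. Payload 7.1 kg.
Tool frame: the origin (TCP) lies on the centre line of the jaws, within the pads' length; the fingertips stand 17 mm ahead of it and the grasp point (between the pads) lies 2 mm behind it; z points along the fingers, y is the direction in which the jaws open and shut (so a half turn about z gives the same grasp; the last joint's range is limited). The gripper opens to 88 mm and grips with 3 to 60 N. Pads are 20 mm wide; open, the fingers measure 115 mm over their backs; the gripper's body (75 mm by 178 mm) begins 61 mm behind the grasp point.
Start: joints at [1.316, 0.423, 1.63, -0, 1.089, -0.019], TCP at [145.982, 607.696, 239.675] pointing down, gripper open.
Joint ranges: [-3, 3], [-0.9, 2.11], [0.09, 2.58], [-1.31, 4.45], [0.11, 2.69], [-2.54, 2.54]. Speed limits (rad/s): [2.39, 2.39, 3.01, 3.14, 3.14, 3.14].

INTERFACE

Orientations are given as a rotation vector (axis times angle).
In Python, from workcell import ctrl, imaging, workorder gives the robot as it stands. The module is installed in compiled form; this text tells all that it offers.
- The arm moves only by the shell command python3 -m crank 'ROWS' [OPENING]. ROWS is JSON, a list of rows, each an object with "travel": the shift along the tool's x, y, z as a fraction of full scale, a list of three; "turn": the turn about the tool's z as a fraction of full scale. In form: [{"travel": [dx, dy, dz], "turn": turn}, ...]. A call has 1 to 20 rows; each row shifts and turns the pose as measured when the row begins, along the tool's axes as they then stand; what a row does not reach is not made up. Full scale, the value 1, is 5 cm for a shift and 0.1 rad for a turn. A row lasts 1/10 s, in which the tool goes at most 50 mm and 8.59 degrees, less where a joint would pass 70% of its speed; a pose out of reach is approached as far as the arm can. A call with a number of a shift or a turn outside -1 to 1 is refused whole. A call with a gripper value outside its range is refused whole. OPENING is the gripper command: -1 is shut, 1 is fully open, values between are in proportion, set as the call begins (- or left out, the last holds). The fingers move at their own pace and stop on an object; the grip force is fixed at half the most. Time passes only in rows, so rows that do not move let the fingers close. It gives the time, the measured TCP pose, the force and the opening at its end, in the units of the state.
- ctrl.get_obs(): the state, without advancing time (a new reading comes with each control period).
- imaging.get_image(name): name is "side" or "top"; returns the picture (384x512x3 uint8, blue, green, red); there is no depth.
- imaging.camera_info(name): a dict with "camera_matrix" (3x3 intrinsics, pixels), "rvec" (rotation vector, rad) and "tvec" (3), from world to camera coordinates, as OpenCV has them. Camera axes: x right, y down, z forward; pixel columns grow to the right and rows downward; lengths in mm; the calibration is good to about 2 mm. A picture is of the moment at which its call begins. camera_info takes no time and is no camera call.
- workorder.close_job(): hands the job in, once; it reports no verdict.
The state is a dict: "t": time; "qpos": joint angles; "qvel": joint speeds; "joint_torque": joint torques, N m; "ee_pos": TCP position; "orientation": TCP orientation; "ft_force": force on the tool from outside, world axes, zero at the start; "moment": the same for the moment, N m; "width": finger opening in mm.
Only numpy, scipy, OpenCV 4.12 (cv2) and the standard library are available. Lean on these libraries where they do the work, as an engineer would, in place of code of your own. Each camera call takes 0.05 s, during which the arm holds its last target.

TASK

Take the T-handled drive coupling out of the wooden stand and fit it into the round well on top of the white bench drive unit: feel with light pressure, without forcing or dropping it, until its flat-sided foot finds the slot in the well's floor and the collar sinks fully home, just below the top. Then slide the locking bolt all the way in over the collar and let go. Leave everything else where it is.

Things in the scene. Friction and masses are not known exactly. Their poses are not given: they have to be found in the camera images.
- coupling: Loose steel coupling, 0.17-0.35 kg, 80 mm tall, upright in one hole of the stand. Origin: centre of foot's underside, z up. Upwards: flat-sided foot 24 (x) by 14 mm (y), 14 tall, lowest 2 mm narrowed 1 mm a side; collar dia 42, 20 tall, lower edge bevelled 1.5; neck dia 16, 22 tall; T-bar. Seat it in the well; the foot fits either way round (every 180 deg).
- handle (a point): Centre of the coupling's dark T-handle bar, 68 mm above the coupling's origin on its axis; axes as the coupling's. The bar is 40 mm long (x), 14 mm thick (y), 24 mm tall (z).
- stand: Fixed wooden stand 200 (x) by 80 by 30 mm tall, origin under its centre, with two 34 mm through holes at x = -55 and +55 mm. The coupling is in either one, the spare in the other; their collars rest on its top, so their feet's undersides are 16 mm above the table. Lift the coupling straight up at least 20 mm to free it.
- well (a point): Well's axis at the level of the unit's top plate (120 mm up); turns with the unit. Round well dia 45 mm, 22 deep; a slot 26 by 16 mm, 14+ deep, is centred in its floor. At a wrong angle the coupling stops with its origin 22 (nearly right: 24) mm below this point, collar 8-10 mm in the well. Fully home: 36 mm below, collar top 2 below the plate. Unit spans x -100..100, y -80..130 mm here.
- unit: Fixed white bench drive unit, 200 by 210 by 120 mm, origin on the table under the well's axis; axes parallel to well. The slot belongs to its drive spindle: the slot's angle about the axis is not measured; its long side lies anywhere within 55 deg either way of the unit's y axis. The spindle is stiff (0.4 N m) and stays put under light contact. The locking bolt is on its +y side.
- bolt_post (a point): Top centre of the bolt's upright post: dia 12 mm, top 34 mm above the top plate, upper 26 mm free. The bolt bar (22 wide, top 9 mm above the plate) runs between rails 11 mm high and slides along the unit's y, towards the well (-y) to lock. Open: post 86 mm from the well's axis, bolt tip 36; fully in: 62 and 12. Behind the post the plate is flat and free to 130 mm from the axis.
- bolt (a joint): Slide of the locking bolt: 0 fully open, 0.024 m fully in over the collar. About 2 N of friction; it stays where it is left. It cannot pass a collar that is not home.
- spare: Loose spare attachment in the other hole of the stand, same foot and collar but a round knob (32 mm) instead of the T-handle, 80 mm tall; the two stand 110 mm apart. Not to be moved. Origin: centre of its underside.
- horn_a: Bystander: steel cream-horn cone standing on its wide end, 34 mm diameter, 115 mm tall. Origin under its centre.
- horn_b: Bystander: a second cream-horn cone like the first.
- bowl: Bystander: plastic mixing bowl, 170 mm wide, 75 mm tall. Origin under its centre.
- shaker: Bystander: metal sugar shaker, 66 mm diameter, 120 mm tall. Origin under its centre.
- scraper: Bystander: flat steel dough scraper with a wooden grip, 110 by 120 mm, 16 mm tall. Origin under its blade.
- brush: Bystander: pastry brush lying on the table. Origin under its middle.
There are look-alikes about, which are no part of the job. Leave any green or red look-alike of the coupling alone.

How it is judged:
By the outcome, as a careful person would: the job done as asked, in the order asked, and still so for the second after the job is handed in, with the robot touching nothing.
It also fails if it takes over 72 s, if anything falls off the work surface, if the arm or the gripper's body presses on something with over 40 N, if the wrist force passes 120 N, or if a joint passes its speed limit or range.

## Working session

There is one attempt and no reset: what is moved stays moved. The work goes in short steps, Python scripts to look and compute and a shell command to move; the robot and the scene stay as the last step left them, time stands still between calls to the robot, and variables do not carry over. Pictures are saved under pics/ and viewed, and the job is handed in when it is done.

```bash
mkdir -p pics; python3 - <<'E'
from workcell import ctrl, imaging
import cv2
o=ctrl.get_obs()
for k,v in o.items(): print(k,v)
for n in ("top","side"):
    im=imaging.get_image(n); cv2.imwrite(f"pics/{n}0.png",im)
    print(n,imaging.camera_info(n))
E
```

```text
t 0.0
qpos [ 1.31596874e+00  4.23805973e-01  1.63066494e+00  9.48874276e-06
  1.08862438e+00 -1.89851658e-02]
qvel [-0.00058164 -0.00045558 -0.00153179  0.00091482  0.00120765  0.00058268]
joint_torque [-2.25771299e-03 -5.44612026e+01 -2.73671168e+01  6.42524217e-02
  2.27980746e-02 -9.63761227e-05]
ee_pos [145.8705106  607.20092314 238.93330226]
orientation [-3.69584108e-01 -3.11956178e+00  2.33630533e-03]
ft_force [ 0.4812994  -0.42894645  0.24537147]
moment [ 0.00540488 -0.00553001  0.02880709]
width 87.86771429489364
top {'camera_matrix': array([[361.19377127,   0.        , 256.48424516],
       [  0.        , 361.19377127, 194.98511037],
       [  0.        ,   0.        ,   1.        ]]), 'rvec': array([ 2.15272651, -2.11076441,  0.1931783 ]), 'tvec': array([ -30.71065046,  568.42590893, 1081.87425612])}
side {'camera_matrix': array([[491.43908274,   0.        , 254.35270638],
       [  0.        , 491.43908274, 182.65457217],
       [  0.        ,   0.        ,   1.        ]]), 'rvec': array([ 2.02688523, -0.48397451,  0.31393641]), 'tvec': array([-517.84150401,  225.60410876, 1206.41806664])}
```

View pics/top0.png

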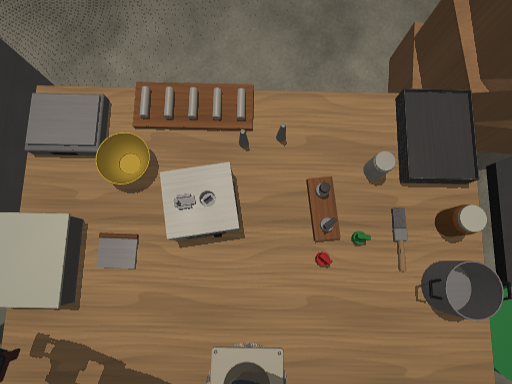

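View pics/side0.png

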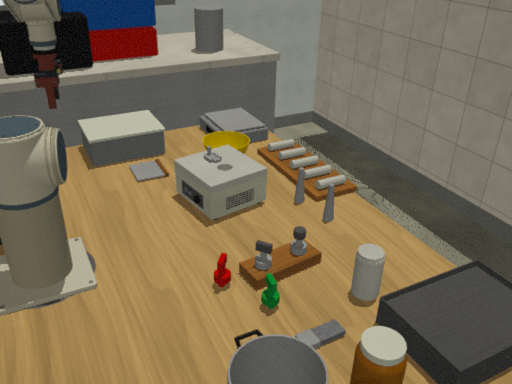

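```bash
cat > h.py <<'E'
import cv2, numpy as np
from workcell import ctrl, imaging
def crop(src,dst,x,y,w,h,s):
    im=cv2.imread(src)[y:y+h,x:x+w]; cv2.imwrite(dst,cv2.resize(im,None,fx=s,fy=s,interpolation=cv2.INTER_CUBIC))
def cam(n):
    c=imaging.camera_info(n); return c['camera_matrix'],cv2.Rodrigues(c['rvec'])[0],c['tvec']
def ray(n,p,z):
    K,R,t=cam(n); d=R.T@np.linalg.inv(K)@np.array([p[0],p[1],1.]); o=-R.T@t
    return o+d*(z-o[2])/d[2]
def proj(n,P):
    K,R,t=cam(n); q=K@(R@np.array(P,float)+t); return q[:2]/q[2]
def tri(p,q):
    A=[];b=[]
    for n,u in(("top",p),("side",q)):
        K,R,t=cam(n); d=R.T@np.linalg.inv(K)@np.array([u[0],u[1],1.]);d/=np.linalg.norm(d);o=-R.T@t
        M=np.eye(3)-np.outer(d,d);A.append(M);b.append(M@o)
    return np.linalg.lstsq(np.vstack(A),np.hstack(b),rcond=None)[0]
E
python3 -c "
from h import *
crop('pics/top0.png','pics/a.png',295,165,80,60+25,8)
crop('pics/top0.png','pics/b.png',155,155,90,90,6)
crop('pics/side0.png','pics/c.png',205,215,130,100,6)
crop('pics/side0.png','pics/d.png',165,135,110,85,7)
"
```

```text
(no output)
```

View pics/a.png

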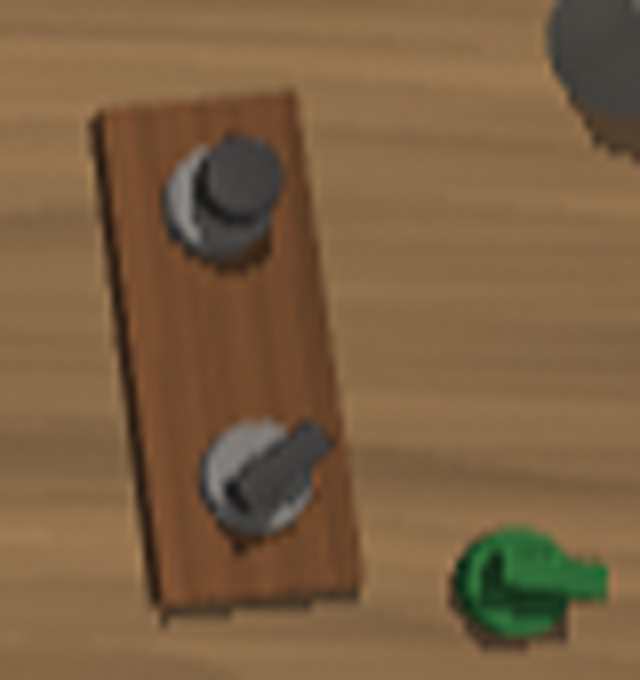

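View pics/b.png

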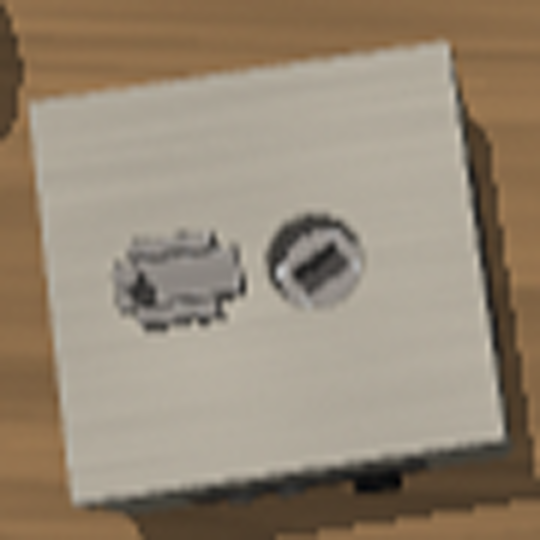

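View pics/c.png

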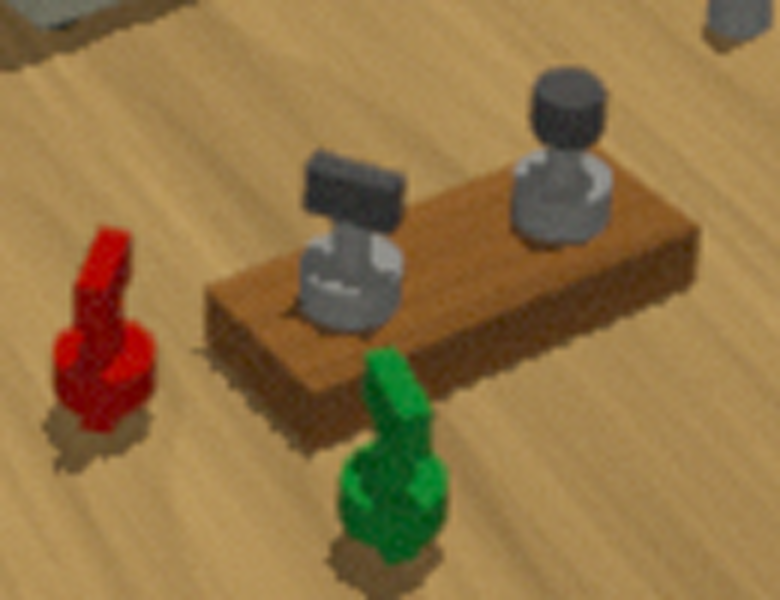

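View pics/d.png

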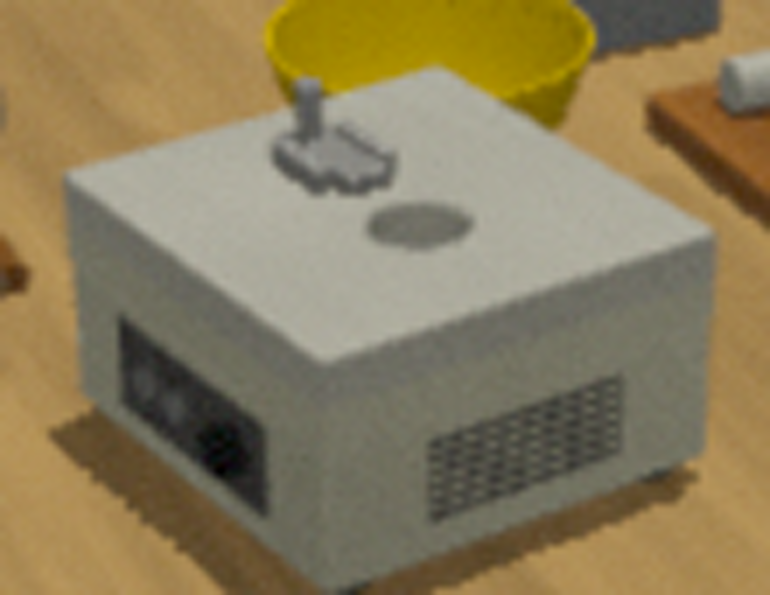

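```bash
python3 - <<'E'
from h import *
f=lambda p,o,s:(o[0]+(p[0]+.5)/s-.5,o[1]+(p[1]+.5)/s-.5)
A=lambda *p:f(p,(295,165),8);B=lambda *p:f(p,(155,155),6);C=lambda *p:f(p,(205,215),6);D=lambda *p:f(p,(165,135),7)
print('collar top',ray('top',A(257,475),48), 'side',ray('side',C(353,250),50))
print('spare collar',ray('top',A(222,200),48))
print('handle tri',tri(A(280,468),C(358,172)))
s=[ray('top',A(*p),30)[:2] for p in((97,108),(293,92),(360,600),(160,606))];print('stand',np.round(s,1),np.mean(s,0))
u=[ray('top',B(*p),120)[:2] for p in((30,103),(447,42),(508,445),(75,503))];print('unit',np.round(u,1))
us=[ray('side',D(*p),120)[:2] for p in((68,178),(437,67),(713,237),(322,362))];print('unit side',np.round(us,1))
print('well',ray('top',B(315,260),120),ray('side',D(420,225),120))
print('slot',ray('top',B(294,283),98),ray('top',B(347,247),98))
print('post top tri',tri(B(136,276),D(308,84)), ray('side',D(308,84),154))
E
```

```text
collar top [ 482.57346881 -238.86746743   48.        ] side [ 488.0531204  -230.26352187   50.        ]
spare collar [ 590.86990259 -226.6775327    48.        ]
handle tri [ 482.2694457  -238.66385574   95.76008172]
stand [[ 631.1 -180.2]
 [ 639.4 -259.3]
 [ 436.2 -282. ]
 [ 432.4 -203.8]] [ 534.7628837  -231.32486319]
unit [[620.7 269.4]
 [656.1  64.4]
 [456.5  28.6]
 [424.7 235. ]]
unit side [[427.1 236.1]
 [623.2 275.7]
 [655.7  64.5]
 [462.1  34.8]]
well [544.85649052 125.30677714 120.        ] [547.44295681 128.40648388 120.        ]
slot [536.70242385 138.21908823  98.        ] [555.41825774 112.59915183  98.        ]
post top tri [528.72902505 203.76790115 158.92256594] [532.47853797 213.91937403 154.        ]
```

```bash
python3 - <<'E'
from h import *
from scipy.optimize import least_squares as LS
f=lambda p,o,s:(o[0]+(p[0]+.5)/s-.5,o[1]+(p[1]+.5)/s-.5)
A=lambda *p:f(p,(295,165),8);B=lambda *p:f(p,(155,155),6);C=lambda *p:f(p,(205,215),6);D=lambda *p:f(p,(165,135),7)
def fit(obs,x0,cams):
    ob=[o for o in obs if o[0] in cams]
    def r(v):
        c,s=np.cos(v[2]),np.sin(v[2]);out=[]
        for n,L,p in ob:
            P=(v[0]+c*L[0]-s*L[1],v[1]+s*L[0]+c*L[1],L[2]); out+=list(proj(n,P)-p)
        return out
    q=LS(r,x0); print(cams,np.round(q.x,3),'res',np.round(q.fun,1)); return q.x
T,S='top','side'
u=[(T,(100,130,120),B(30,103)),(T,(100,-80,120),B(447,42)),(T,(-100,-80,120),B(508,445)),(T,(-100,130,120),B(75,503)),
(S,(-100,130,120),D(68,178)),(S,(100,130,120),D(437,67)),(S,(100,-80,120),D(713,237)),(S,(-100,-80,120),D(322,362)),
(T,(0,0,120),B(315,260)),(S,(0,0,120),D(420,225)),(S,(0,86,154),D(308,84)),(T,(0,86,154),B(135,276))]
for c in((T,),(S,),(T,S)): fit(u,[545,125,.17],c)
st=[(T,(100,40,30),A(97,108)),(T,(100,-40,30),A(293,92)),(T,(-100,-40,30),A(360,600)),(T,(-100,40,30),A(160,606)),
(S,(100,-40,30),C(697,232)),(S,(-100,-40,30),C(315,392)),(S,(-100,40,30),C(207,292)),(S,(-100,-40,0),C(312,453)),(S,(100,-40,0),C(694,290))]
for c in((T,),(S,),(T,S)):
    v=fit(st,[535,-231,.1],c)
    c_,s_=np.cos(v[2]),np.sin(v[2]);print('hole',v[0]-55*c_,v[1]-55*s_)
# handle wireframe fit: bar top corners in side, z=96 and bottom 72
hs=[(S,(20,7,96),None)]
for n,p in((S,C(312,150)),(S,C(405,178)),(S,C(397,190)),(S,C(306,165))): print('bar top corner side',np.round(ray(n,p,96),1))
for p in((230,487),(305,423),(333,440),(262,510)): print('bar top',np.round(ray(T,A(*p),96),1))
E
```

```text
('top',) [5.43984e+02 1.24023e+02 1.69000e-01] res [ 0.2 -0.   0.8  0.1  0.1 -0.8 -0.2  0.4  0.4  0.3 -1.3  0.1]
('side',) [5.46687e+02 1.28604e+02 1.68000e-01] res [-0.7 -0.5  0.3  0.2  0.5 -0.5  0.   0.3 -0.3  0.   0.   0.1]
('top', 'side') [5.44628e+02 1.24673e+02 1.69000e-01] res [-0.1 -0.2  0.6 -0.2 -0.1 -1.  -0.4  0.2 -0.9  0.2  0.3  0.8  0.6  0.2
 -0.1  1.1  0.2  0.1 -0.3  0.7 -0.1  0.7 -1.5 -0.2]
('top',) [ 5.34702e+02 -2.31354e+02  1.10000e-01] res [ 0.1  0.4  0.3  0.3 -0.  -1.1 -0.4  0.5]
hole 480.033776884886 -237.384262029588
('side',) [ 5.37236e+02 -2.31843e+02  1.14000e-01] res [ 0.7 -0.3 -0.3  0.7 -0.5 -0.5 -0.   0.4  0.2 -0.6]
hole 482.5963487391464 -238.12467429709147
('top', 'side') [ 5.36324e+02 -2.31878e+02  1.14000e-01] res [ 0.2  0.   0.3 -0.3  0.3 -1.7 -0.1 -0.   0.4 -0.2 -0.6  0.8 -0.9 -0.4
 -0.4  0.5 -0.1 -0.5]
hole 481.6812778871911 -238.13923101622328
bar top corner side [ 474.5 -217.8   96. ]
bar top corner side [ 498.9 -251.    96. ]
bar top corner side [ 492.1 -256.7   96. ]
bar top corner side [ 467.6 -225.9   96. ]
bar top [ 473.1 -219.2   96. ]
bar top [ 497.5 -247.4   96. ]
bar top [ 491.4 -257.8   96. ]
bar top [ 464.8 -230.9   96. ]
```

```bash
cat >> h.py <<'E'
from scipy.spatial.transform import Rotation as Ro
def st():
    o=ctrl.get_obs(); R=Ro.from_rotvec(o['orientation']).as_matrix(); return o,R
def plan(x,y,z,ang=None):
    o,R=st(); d=R.T@(np.array([x,y,z])-o['ee_pos'])
    a=np.degrees(np.arctan2(R[1,0],R[0,0]))
    print('t',round(o['t'],2),'pos',np.round(o['ee_pos'],1),'xang',round(a,2),'tilt',round(np.degrees(np.arccos(-R[2,2])),2),'w',round(o['width'],1),'F',np.round(o['ft_force'],1),'M',np.round(o['moment'],2),'q',np.round(o['qpos'],2))
    print('travel units total',np.round(d/50,3), 'turn units', None if ang is None else round(-np.radians((ang-a+90)%180-90)/.1,2))
E
python3 -m crank '[{"travel":[0,0,0],"turn":0.9},{"travel":[0,0,0],"turn":0.9},{"travel":[0,0,0],"turn":0.9},{"travel":[0,0,0],"turn":0.9},{"travel":[0,0,0],"turn":0.9},{"travel":[0,0,0],"turn":0.9},{"travel":[0,0,0],"turn":0.9},{"travel":[0,0,0],"turn":0.2}]' 
python3 -c "
from h import *
plan(460,150,240,129); plan(482,-238.7,240,129); print(ray('top',(361,238),50), ray('top',(323,260),50))"
```

```text
t: 0.9
ee_pos: [145.2, 604.8, 235.1]
orientation: [1.382, 2.819, -0.014]
ft_force: [-0.8, -0.6, -0.4]
width: 87.7
t 0.9 pos [145.2 604.8 235.1] xang 127.77 tilt 0.51 w 87.7 F [-0.8 -0.6 -0.4] M [-0.06  0.02  0.  ] q [ 1.32  0.43  1.63 -0.    1.09  0.66]
travel units total [-11.046  -0.595  -0.032] turn units -0.21
t 0.9 pos [145.2 604.8 235.1] xang 127.77 tilt 0.51 w 87.7 F [-0.8 -0.6 -0.4] M [-0.06  0.02  0.  ] q [ 1.32  0.43  1.63 -0.    1.09  0.66]
travel units total [-17.46   -5.008   0.035] turn units -0.21
[ 441.12725116 -343.47696926   50.        ] [ 372.27285881 -225.60271438   50.        ]
```

```bash

python3 -m crank '[{"travel":[-0.4,-0.03,-0.02],"turn":0},{"travel":[-0.75,-0.04,-0.02],"turn":0},{"travel":[-0.75,-0.04,-0.02],"turn":0},{"travel":[-0.75,-0.04,-0.02],"turn":0},{"travel":[-0.75,-0.04,-0.02],"turn":0},{"travel":[-0.75,-0.04,-0.02],"turn":0},{"travel":[-0.75,-0.04,-0.02],"turn":0},{"travel":[-0.75,-0.04,-0.02],"turn":0},{"travel":[-0.75,-0.04,-0.02],"turn":0},{"travel":[-0.75,-0.04,-0.02],"turn":0},{"travel":[-0.75,-0.04,-0.02],"turn":0},{"travel":[-0.75,-0.04,-0.02],"turn":0},{"travel":[-0.75,-0.04,-0.02],"turn":0},{"travel":[-0.75,-0.04,-0.02],"turn":0}]' 
python3 -c "
from h import *
plan(482,-238.7,240,129)"
```

```text
t: 2.3
ee_pos: [446.7, 177.4, 250.7]
orientation: [1.335, 2.842, -0.015]
ft_force: [0.5, 0.3, 0.1]
width: 87.9
t 2.3 pos [446.7 177.4 250.7] xang 129.69 tilt 0.57 w 87.9 F [0.5 0.3 0.1] M [-0.07  0.04 -0.04] q [ 0.36  0.2   1.93 -0.01  1.02 -0.33]
travel units total [-6.853 -4.769  0.291] turn units 0.12
```

```bash

python3 -m crank '[{"travel":[-0.4,-0.28,0],"turn":0},{"travel":[-0.68,-0.48,0],"turn":0},{"travel":[-0.68,-0.48,0],"turn":0},{"travel":[-0.68,-0.48,0],"turn":0},{"travel":[-0.68,-0.48,0],"turn":0},{"travel":[-0.68,-0.48,0],"turn":0},{"travel":[-0.68,-0.48,0],"turn":0},{"travel":[-0.68,-0.48,0],"turn":0},{"travel":[-0.68,-0.48,0],"turn":0},{"travel":[-0.5,-0.3,0],"turn":0.1},{"travel":[0,0,0],"turn":0}]' 0.3
python3 -c "
from h import *
plan(482,-238.7,240,129)"
```

```text
t: 3.4
ee_pos: [484.0, -227.0, 254.4]
orientation: [1.325, 2.843, -0.014]
ft_force: [0.1, 0.0, -0.4]
width: 56.9
t 3.4 pos [ 484.  -227.   254.4] xang 130.01 tilt 0.57 w 56.9 F [ 0.1  0.  -0.4] M [-0.   -0.05 -0.02] q [-0.46  0.27  1.82 -0.01  1.05 -1.15]
travel units total [-0.152 -0.179  0.291] turn units 0.18
```

```bash

python3 -m crank '[{"travel":[-0.05,-0.06,0.3],"turn":0.1},{"travel":[-0.05,-0.06,0.5],"turn":0.08},{"travel":[-0.05,-0.06,0.5],"turn":0},{"travel":[0,0,0.5],"turn":0},{"travel":[0,0,0.4],"turn":0},{"travel":[0,0,0],"turn":0}]' 0.2
python3 - <<'E'
from h import *
plan(482,-238.7,86,129)
for n in("top","side"):
    cv2.imwrite(f"pics/{n}1.png",imaging.get_image(n))
crop('pics/top1.png','pics/a1.png',285,150,100,100,7)
crop('pics/side1.png','pics/c1.png',205,175,130,110,6)
o,R=st(); 
for n in("top","side"):
  for w in(-27,27):print(n,proj(n,o['ee_pos']+R@np.array([0,w,17.])))
E
```

```text
t: 4.0
ee_pos: [481.1, -236.8, 141.3]
orientation: [1.341, 2.836, -0.012]
ft_force: [-0.3, 0.6, -0.3]
width: 52.7
t 4.0 pos [ 481.1 -236.8  141.3] xang 129.38 tilt 0.49 w 52.7 F [-0.3  0.6 -0.3] M [-0.02 -0.01  0.03] q [-0.48  0.43  1.9  -0.01  0.81 -1.16]
travel units total [-0.033 -0.005  1.106] turn units 0.07
top [337.814967   228.62273884]
top [325.69659177 213.96715819]
side [259.47755736 238.40923735]
side [268.0959515  226.70261397]
```

View pics/a1.png

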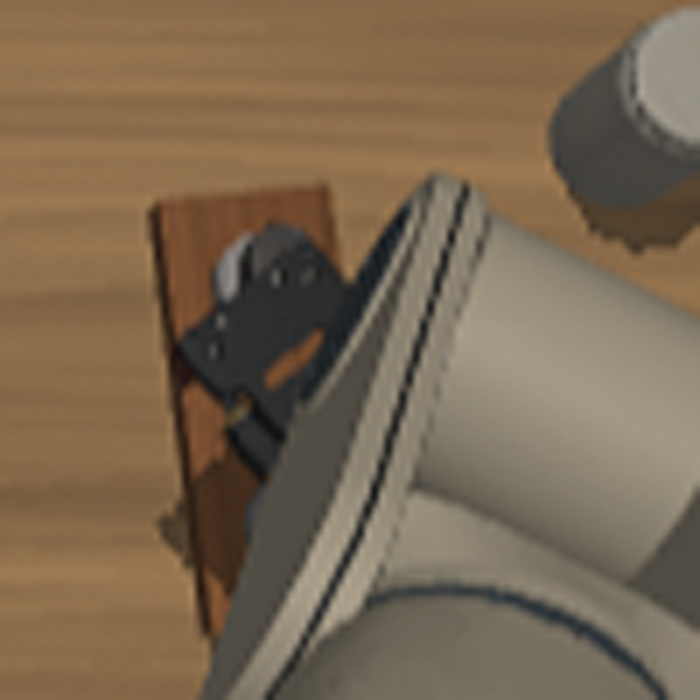

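View pics/c1.png

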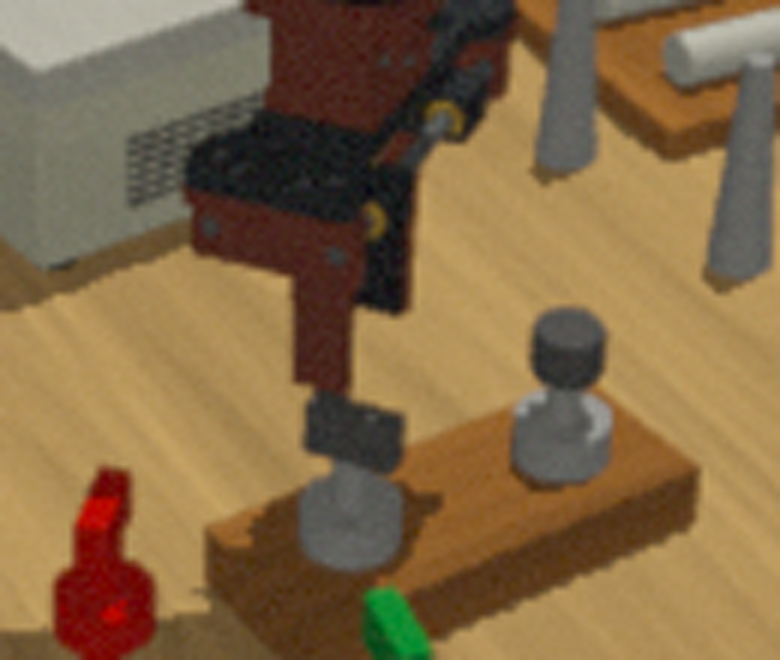

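```bash

python3 -m crank '[{"travel":[-0.03,-0.01,0.2],"turn":0.07},{"travel":[0,0,0.25],"turn":0},{"travel":[0,0,0.25],"turn":0},{"travel":[0,0,0.25],"turn":0},{"travel":[0,0,0.1],"turn":0},{"travel":[0,0,0],"turn":0}]' 0.2
python3 - <<'E'
from h import *
plan(482,-238.7,86,129)
cv2.imwrite("pics/side2.png",imaging.get_image("side"))
crop('pics/side2.png','pics/c2.png',205,195,130,110,6)
E
```

```text
t: 4.7
ee_pos: [485.6, -240.1, 89.8]
orientation: [1.347, 2.823, -0.012]
ft_force: [0.1, -0.6, 0.1]
width: 52.8
t 4.7 pos [ 485.6 -240.1   89.8] xang 129.01 tilt 0.89 w 52.8 F [ 0.1 -0.6  0.1] M [-0.05  0.01 -0.02] q [-0.48  0.52  1.91 -0.01  0.7  -1.15]
travel units total [ 0.069 -0.038  0.075] turn units 0.0
```

View pics/c2.png

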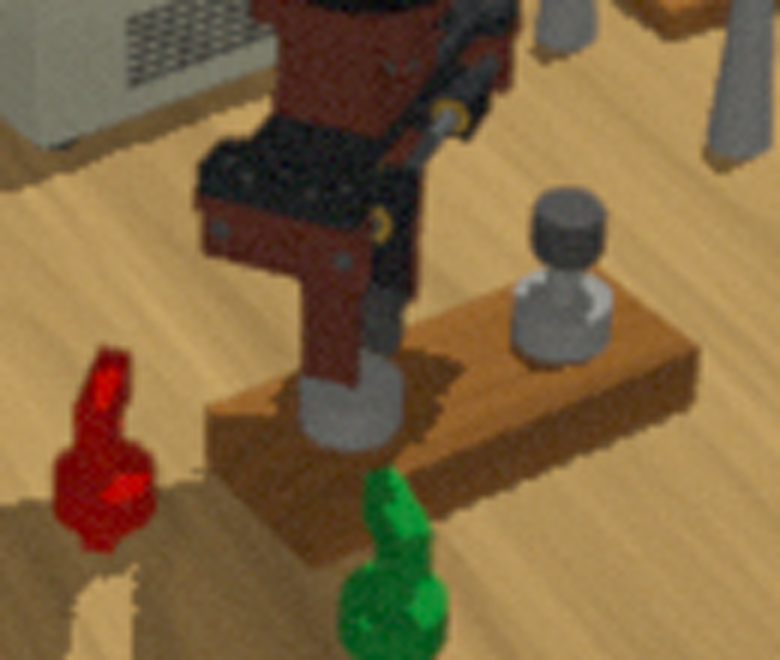

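```bash

python3 -m crank '[{"travel":[0.05,-0.03,0.05],"turn":0},{"travel":[0.03,-0.02,0.01],"turn":0},{"travel":[0,0,0],"turn":0}]' 0.2
python3 - <<'E'
from h import *
plan(482,-238.7,86,129)
E
```

```text
t: 5.05
ee_pos: [481.2, -238.8, 87.4]
orientation: [1.346, 2.822, -0.012]
ft_force: [-0.2, -0.1, 0.0]
width: 52.9
t 5.05 pos [ 481.2 -238.8   87.4] xang 129.0 tilt 0.95 w 52.9 F [-0.2 -0.1  0. ] M [-0.07  0.02 -0.01] q [-0.48  0.52  1.92 -0.01  0.68 -1.15]
travel units total [-0.007  0.013  0.028] turn units 0.0
```

Good; close the jaws.

```bash

python3 -m crank '[{"travel":[0,0,0.01],"turn":0},{"travel":[0,0,0],"turn":0},{"travel":[0,0,0],"turn":0},{"travel":[0,0,0],"turn":0},{"travel":[0,0,0],"turn":0},{"travel":[0,0,0],"turn":0}]' -1
python3 - <<'E'
from h import *
plan(482,-238.7,86,129)
E
```

```text
t: 5.65
ee_pos: [481.9, -239.1, 87.8]
orientation: [1.345, 2.82, -0.012]
ft_force: [0.2, -0.1, -1.5]
width: 14.1
t 5.65 pos [ 481.9 -239.1   87.8] xang 129.0 tilt 1.06 w 14.1 F [ 0.2 -0.1 -1.5] M [-0.05  0.   -0.01] q [-0.48  0.52  1.92 -0.01  0.68 -1.15]
travel units total [0.006 0.007 0.036] turn units -0.0
```

```bash

python3 -m crank '[{"travel":[0,0,-0.1],"turn":0},{"travel":[0,0,-0.2],"turn":0},{"travel":[0,0,-0.3],"turn":0},{"travel":[0,0,-0.3],"turn":0},{"travel":[0,0,-0.4],"turn":0}]' -1
python3 - <<'E'
from h import *
plan(482,-238.7,240,129)
E
```

```text
t: 6.15
ee_pos: [478.7, -237.0, 153.8]
orientation: [1.348, 2.827, -0.012]
ft_force: [0.6, -0.0, -1.9]
width: 14.3
t 6.15 pos [ 478.7 -237.   153.8] xang 129.0 tilt 0.69 w 14.3 F [ 0.6 -0.  -1.9] M [-0.06 -0.   -0.01] q [-0.48  0.41  1.9  -0.01  0.83 -1.15]
travel units total [-0.089  0.025 -1.723] turn units 0.0
```

```bash

python3 -m crank '[{"travel":[0,0,-0.5],"turn":0},{"travel":[0,0,-0.6],"turn":0},{"travel":[0,0,-0.6],"turn":0},{"travel":[0,0,-0.4],"turn":0}]' -1
python3 - <<'E'
from h import *
plan(545.3,125.5,250,127)
E
```

```text
t: 6.55
ee_pos: [476.7, -235.1, 265.2]
orientation: [1.349, 2.828, -0.012]
ft_force: [-0.2, -0.4, -2.2]
width: 13.9
t 6.55 pos [ 476.7 -235.1  265.2] xang 129.0 tilt 0.65 w 13.9 F [-0.2 -0.4 -2.2] M [-0.06  0.03 -0.04] q [-0.48  0.25  1.82 -0.01  1.06 -1.15]
travel units total [4.744 5.606 0.235] turn units 0.35
```

```bash

python3 -m crank '[{"travel":[0.2,0.24,0],"turn":0.1},{"travel":[0.4,0.47,0],"turn":0.1},{"travel":[0.5,0.59,0],"turn":0.1},{"travel":[0.5,0.59,0],"turn":0},{"travel":[0.5,0.59,0],"turn":0},{"travel":[0.5,0.59,0],"turn":0},{"travel":[0.5,0.59,0],"turn":0},{"travel":[0.5,0.59,0],"turn":0},{"travel":[0.5,0.59,0],"turn":0},{"travel":[0.4,0.47,0],"turn":0},{"travel":[0.2,0.24,0],"turn":0},{"travel":[0,0,0],"turn":0}]' -1
python3 - <<'E'
from h import *
plan(545.3,125.5,240,126)
E
```

```text
t: 7.75
ee_pos: [556.7, 131.9, 274.9]
orientation: [1.391, 2.79, -0.008]
ft_force: [1.0, -0.5, -1.8]
width: 14.2
t 7.75 pos [556.7 131.9 274.9] xang 127.01 tilt 1.41 w 14.2 F [ 1.  -0.5 -1.8] M [-0.09  0.09  0.05] q [ 0.22  0.3   1.73 -0.02  1.1  -0.41]
travel units total [ 0.053 -0.263  0.696] turn units 0.18
```

```bash
cat >> h.py <<'E'
L=71.8
def planf(x,y,z,ang=None):
    o,R=st(); p=o['ee_pos']+R[:,2]*L
    print('foot',np.round(p,1),'zaxis',np.round(R[:,2],3))
    d=np.array([x,y,z])-p; plan(*(o['ee_pos']+d),ang)
E
python3 -m crank '[{"travel":[0.02,-0.1,0.2],"turn":0.1},{"travel":[0.03,-0.1,0.3],"turn":0},{"travel":[0,-0.06,0.2],"turn":0},{"travel":[0,0,0],"turn":0},{"travel":[0,0,0],"turn":0}]' -1
python3 - <<'E'
from h import *
planf(545.3,125.5,140,126)
for n in("top","side"):
    cv2.imwrite(f"pics/{n}3.png",imaging.get_image(n))
crop('pics/top3.png','pics/b3.png',150,130,110,110,6)
crop('pics/side3.png','pics/d3.png',165,90,110,95,7)
E
```

```text
t: 8.25
ee_pos: [542.6, 119.6, 237.5]
orientation: [1.413, 2.78, -0.013]
ft_force: [-0.0, -0.0, -1.9]
width: 14.3
foot [543.8 118.3 165.7] zaxis [ 0.017 -0.018 -1.   ]
t 8.25 pos [542.6 119.6 237.5] xang 126.12 tilt 1.4 w 14.3 F [-0.  -0.  -1.9] M [-0.06  0.07  0.  ] q [ 0.21  0.32  1.79 -0.02  1.01 -0.41]
travel units total [0.112 0.107 0.512] turn units 0.02
```

View pics/b3.png

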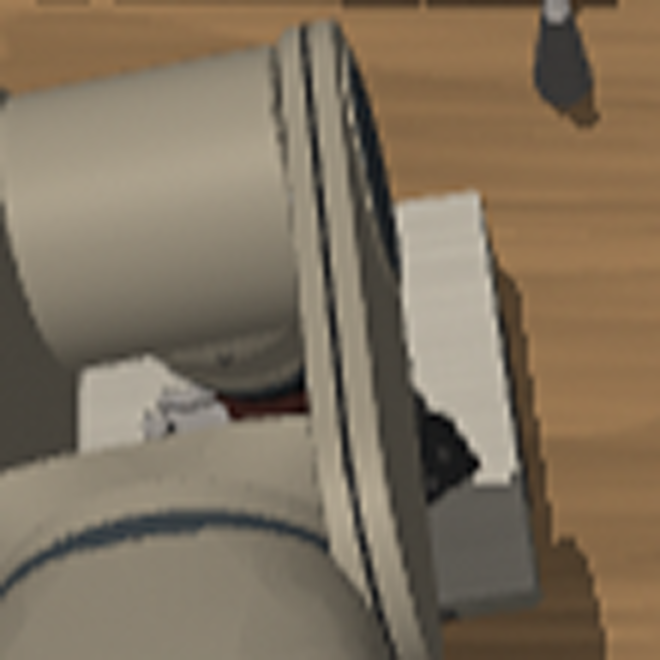

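View pics/d3.png

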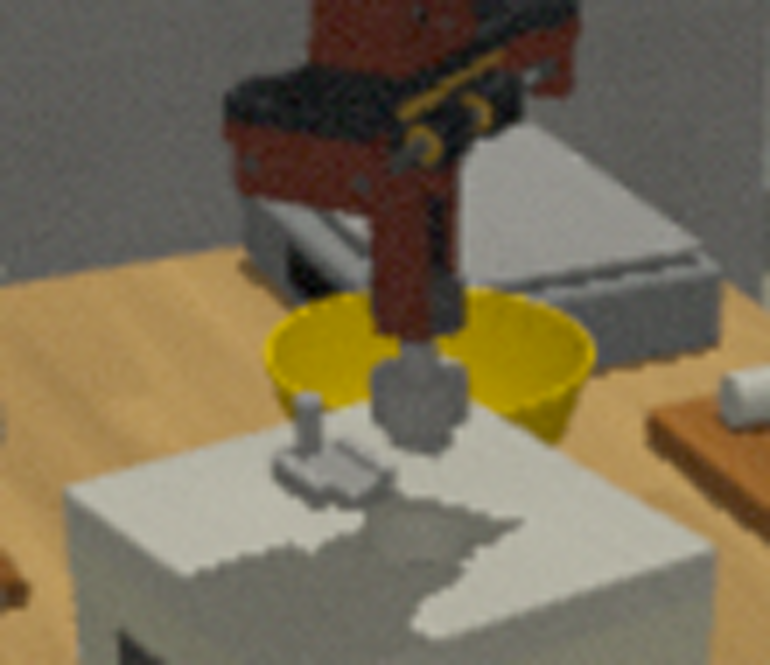

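```bash
python3 - <<'E'
from h import *
o,R=st(); p=o['ee_pos']+R[:,2]*L
f=lambda P:np.round((proj('side',P)-np.array([165,90])+.5)*7-.5,1)
print('foot',f(p),'collar top',f(p-R[:,2]*34), 'collar bottom',f(p-R[:,2]*14),'handle',f(p-R[:,2]*68))
print('L/R collar edges')
K,Rc,t=cam('side'); rt=Rc[0]  # camera right in world
for k in(14,34): print(f(p-R[:,2]*k+21*rt),f(p-R[:,2]*k-21*rt))
for w in((544,124),(545.3,125.5),(546.7,128.6)):
  print('well',w,f((*w,120)),f(np.array((*w,120))+22.5*rt),f(np.array((*w,120))-22.5*rt))
E
python3 -c "
from h import *
crop('pics/side3.png','pics/d4.png',205,120,45,60,13)"
```

```text
foot [421.4 452.8] collar top [418.8 378.4] collar bottom [420.3 422.4] handle [416.  302.2]
L/R collar edges
[470.6 422.4] [370.1 422.4]
[469.3 378.4] [368.2 378.4]
well (544, 124) [416.9 545.7] [469.6 545.7] [364.3 545.7]
well (545.3, 125.5) [418.3 543.7] [470.8 543.7] [365.7 543.7]
well (546.7, 128.6) [418.2 540.1] [470.7 540.1] [365.8 540.1]
```

View pics/d4.png

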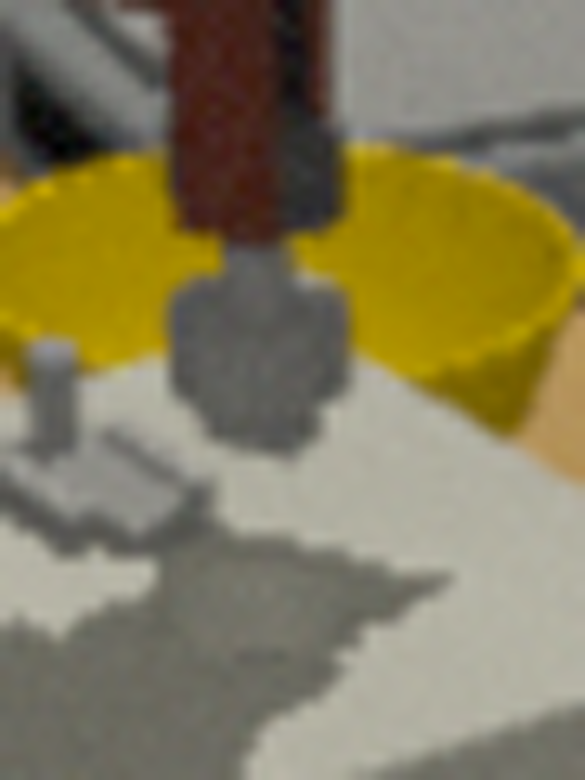

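```bash
python3 - <<'E'
from h import *
crop('pics/top0.png','pics/s.png',195,185,25,25,24)
E
```

```text
(no output)
```

View pics/s.png

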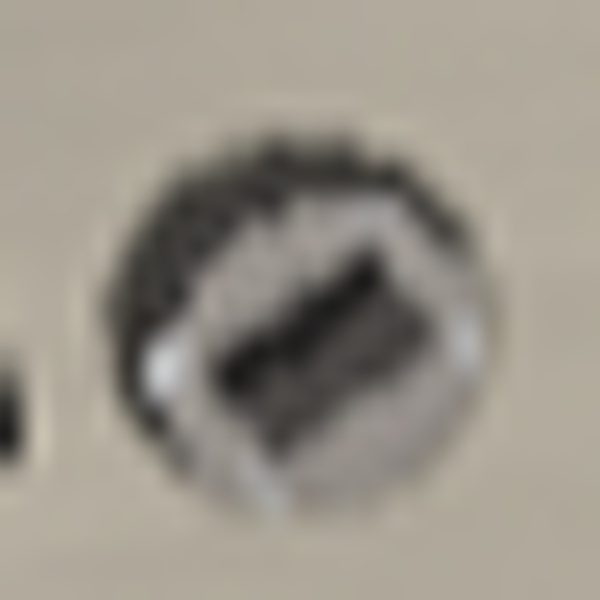

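```bash
python3 - <<'E'
from h import *
f=lambda x,y:(195+(x+.5)/24-.5,185+(y+.5)/24-.5)
c=[ray('top',f(*p),98)[:2] for p in((215,375),(375,245),(435,325),(278,455))]
print(np.round(c,1),np.mean(c,0))
for i,j in((0,1),(3,2),(0,3),(1,2)):
    d=c[j]-c[i]; print(np.linalg.norm(d),np.degrees(np.arctan2(d[1],d[0])))
print(ray('top',f(299,322),120))
planf(544.5,124.6,125,130)
E
```

```text
[[541.5 138.7]
 [558.4 119.5]
 [548.4 111.6]
 [531.6 130.5]] [544.99401355 125.0932882 ]
25.554925011772443 -48.782826808685805
25.22835978150037 -48.31809026835003
12.911957789477803 -140.14505375094106
12.719507206591812 -141.64149122195323
[544.78844118 125.60905013 120.        ]
foot [544.2 118.7 166.1] zaxis [ 0.017 -0.018 -1.   ]
t 8.35 pos [542.9 120.  237.8] xang 126.14 tilt 1.42 w 14.0 F [ 0.6  0.2 -1.3] M [-0.03  0.05 -0.02] q [ 0.21  0.32  1.79 -0.02  1.02 -0.41]
travel units total [0.111 0.071 0.819] turn units -0.67
```

```bash

python3 -m crank '[{"travel":[0.05,0.04,0.1],"turn":-0.4},{"travel":[0.04,0.03,0.2],"turn":-0.3},{"travel":[0.03,0.02,0.2],"turn":0},{"travel":[0,0,0.1],"turn":0},{"travel":[0,0,0],"turn":0}]' -1
python3 -c "
from h import *
planf(544.8,125.2,122,130.3)"
```

```text
t: 8.85
ee_pos: [544.9, 127.1, 207.2]
orientation: [1.311, 2.826, -0.01]
ft_force: [0.1, -0.7, -1.6]
width: 14.0
foot [546.4 125.9 135.4] zaxis [ 0.021 -0.017 -1.   ]
t 8.85 pos [544.9 127.1 207.2] xang 130.21 tilt 1.53 w 14.0 F [ 0.1 -0.7 -1.6] M [-0.02  0.02  0.  ] q [ 0.22  0.36  1.81 -0.03  0.95 -0.47]
travel units total [ 0.018 -0.034  0.268] turn units -0.02
```

```bash

python3 -m crank '[{"travel":[0.02,-0.04,0.15],"turn":0},{"travel":[0,0,0.15],"turn":0},{"travel":[0,0,0.1],"turn":0},{"travel":[0,0,0],"turn":0}]' -1
python3 -c "
from h import *
planf(544.8,125.2,108,130.3)"
```

```text
t: 9.25
ee_pos: [543.0, 126.1, 185.3]
orientation: [1.312, 2.826, -0.011]
ft_force: [0.2, -0.0, -2.0]
width: 13.9
foot [544.4 124.9 113.6] zaxis [ 0.02  -0.017 -1.   ]
t 9.25 pos [543.  126.1 185.3] xang 130.17 tilt 1.52 w 13.9 F [ 0.2 -0.  -2. ] M [-0.03  0.02 -0.02] q [ 0.22  0.39  1.83 -0.03  0.9  -0.47]
travel units total [0.003 0.01  0.111] turn units -0.02
```

```bash

python3 -m crank '[{"travel":[0,0,0.06],"turn":0},{"travel":[0,0.01,0.06],"turn":0},{"travel":[0,0,0],"turn":0}]' -1
python3 -c "
from h import *
planf(544.8,125.2,98,130.3)"
python3 -m crank '[{"travel":[0,0,0.04],"turn":0},{"travel":[0,0,0.04],"turn":0}]' -1
python3 -c "
from h import *
planf(544.8,125.2,98,130.3)"
```

```text
t: 9.55
ee_pos: [543.8, 126.3, 179.0]
orientation: [1.313, 2.826, -0.01]
ft_force: [-0.5, -0.7, -1.9]
width: 14.5
foot [545.2 125.1 107.2] zaxis [ 0.021 -0.017 -1.   ]
t 9.55 pos [543.8 126.3 179. ] xang 130.17 tilt 1.54 w 14.5 F [-0.5 -0.7 -1.9] M [-0.02 -0.01 -0.03] q [ 0.22  0.4   1.83 -0.03  0.89 -0.47]
travel units total [ 0.012 -0.007  0.184] turn units -0.02
t: 9.75
ee_pos: [544.3, 126.4, 175.2]
orientation: [1.312, 2.825, -0.009]
ft_force: [0.0, -0.3, -1.8]
width: 14.2
foot [545.8 125.2 103.5] zaxis [ 0.022 -0.017 -1.   ]
t 9.75 pos [544.3 126.4 175.2] xang 130.17 tilt 1.58 w 14.2 F [ 0.  -0.3 -1.8] M [-0.03 -0.02  0.  ] q [ 0.22  0.41  1.84 -0.03  0.88 -0.47]
travel units total [ 0.017 -0.016  0.109] turn units -0.02
```

```bash

python3 -m crank '[{"travel":[0.02,-0.01,0.03],"turn":0},{"travel":[0,0,0.03],"turn":0}]' -1
python3 -c "
from h import *
planf(544.8,125.2,96,130.3)"
python3 -m crank '[{"travel":[0,0,0.03],"turn":0},{"travel":[0,0,0.03],"turn":0}]' -1
python3 -c "
from h import *
planf(544.8,125.2,96,130.3)"
```

```text
t: 9.95
ee_pos: [543.3, 126.8, 172.0]
orientation: [1.312, 2.825, -0.009]
ft_force: [0.6, -0.9, -2.7]
width: 14.1
foot [544.9 125.6 100.2] zaxis [ 0.022 -0.017 -1.   ]
t 9.95 pos [543.3 126.8 172. ] xang 130.16 tilt 1.58 w 14.1 F [ 0.6 -0.9 -2.7] M [-0.05  0.05 -0.02] q [ 0.22  0.41  1.84 -0.03  0.87 -0.46]
travel units total [-0.002 -0.007  0.085] turn units -0.02
t: 10.15
ee_pos: [543.3, 126.8, 168.8]
orientation: [1.312, 2.825, -0.009]
ft_force: [-0.7, 0.4, -2.2]
width: 13.7
foot [544.9 125.6  97. ] zaxis [ 0.022 -0.017 -1.   ]
t 10.15 pos [543.3 126.8 168.8] xang 130.17 tilt 1.59 w 13.7 F [-0.7  0.4 -2.2] M [0.01 0.03 0.03] q [ 0.22  0.41  1.84 -0.03  0.87 -0.46]
travel units total [-0.003 -0.007  0.021] turn units -0.02
```

```bash

for i in 1 2 3; do python3 -m crank '[{"travel":[0,0,0.025],"turn":0},{"travel":[0,0,0.025],"turn":0}]' -1 >/dev/null
python3 -c "
from h import *
planf(544.8,125.2,84,130.3)"|head -2; done
```

```text
foot [545.  125.5  94.3] zaxis [ 0.022 -0.017 -1.   ]
t 10.35 pos [543.4 126.7 166.1] xang 130.17 tilt 1.59 w 14.1 F [-0.1 -0.2 -1.8] M [-0.05  0.05  0.02] q [ 0.22  0.42  1.84 -0.03  0.86 -0.46]
foot [545.1 125.5  91.6] zaxis [ 0.022 -0.017 -1.   ]
t 10.55 pos [543.5 126.7 163.4] xang 130.17 tilt 1.59 w 13.6 F [-0.6  0.1 -1.8] M [-0.02  0.02  0.03] q [ 0.22  0.42  1.85 -0.03  0.86 -0.46]
foot [545.2 125.4  88.9] zaxis [ 0.022 -0.017 -1.   ]
t 10.75 pos [543.6 126.6 160.6] xang 130.16 tilt 1.59 w 14.2 F [ 0.1 -0.2 -1.5] M [-0.04  0.03  0.01] q [ 0.22  0.43  1.85 -0.03  0.85 -0.46]
```

```bash

for i in 1 2 3; do python3 -m crank '[{"travel":[0,0,0.02],"turn":0},{"travel":[0,0,0.02],"turn":0}]' -1 >/dev/null
python3 -c "
from h import *
planf(544.8,125.2,84,130.3)"|head -2; done
```

```text
foot [545.2 125.4  86.7] zaxis [ 0.022 -0.017 -1.   ]
t 10.95 pos [543.6 126.6 158.4] xang 130.16 tilt 1.59 w 14.1 F [-0.6  0.5 -2.5] M [ 0.   -0.01 -0.  ] q [ 0.22  0.43  1.85 -0.03  0.85 -0.46]
foot [545.3 125.4  84.5] zaxis [ 0.022 -0.017 -1.   ]
t 11.15 pos [543.7 126.6 156.3] xang 130.17 tilt 1.59 w 13.9 F [ 0.   0.6 -2.2] M [-0.    0.05 -0.01] q [ 0.22  0.43  1.85 -0.03  0.84 -0.46]
foot [546.1 125.5  83.5] zaxis [ 0.024 -0.016 -1.   ]
t 11.35 pos [544.4 126.7 155.3] xang 130.17 tilt 1.65 w 14.1 F [-5.  -0.6 14.1] M [-0.16  0.91  0.03] q [ 0.22  0.43  1.85 -0.03  0.84 -0.46]
```

```bash

python3 -m crank '[{"travel":[0,0,-0.01],"turn":0}]' -1
python3 -m crank '[{"travel":[0,0,0],"turn":0},{"travel":[0,0,0],"turn":0},{"travel":[0,0,0],"turn":0},{"travel":[0,0,0],"turn":0}]' -0.2
python3 -c "
from h import *
plan(544,126,240,130)"
```

```text
t: 11.45
ee_pos: [544.5, 126.7, 156.0]
orientation: [1.311, 2.823, -0.008]
ft_force: [0.1, 0.6, -1.4]
width: 13.8
t: 11.85
ee_pos: [545.1, 126.9, 156.4]
orientation: [1.311, 2.822, -0.006]
ft_force: [0.9, -0.5, 0.3]
width: 34.9
t 11.85 pos [545.1 126.9 156.4] xang 130.16 tilt 1.72 w 34.9 F [ 0.9 -0.5  0.3] M [-0.11  0.02  0.01] q [ 0.22  0.43  1.85 -0.03  0.84 -0.46]
travel units total [-0.046 -0.013 -1.671] turn units 0.03
```

```bash

python3 -m crank '[{"travel":[-0.01,0,-0.1],"turn":0},{"travel":[0,0,-0.2],"turn":0},{"travel":[0,0,-0.4],"turn":0},{"travel":[0,0,-0.5],"turn":0},{"travel":[0,0,-0.4],"turn":0}]' -0.2
python3 - <<'E'
from h import *
th=.169; W=np.array([544.8,125.2])
loc=lambda x,y:W+np.array([np.cos(th)*x-np.sin(th)*y,np.sin(th)*x+np.cos(th)*y])
print(loc(0,118),loc(0,86))
plan(*loc(0,118),225,99.7)
cv2.imwrite("pics/side5.png",imaging.get_image("side"))
crop('pics/side5.png','pics/d5.png',165,120,110,85,7)
E
```

```text
t: 12.35
ee_pos: [541.7, 127.3, 238.3]
orientation: [1.313, 2.826, -0.012]
ft_force: [0.1, 0.1, -0.2]
width: 35.3
[524.95279177 241.51890786] [530.33508553 209.97479725]
t 12.35 pos [541.7 127.3 238.3] xang 130.16 tilt 1.5 w 35.3 F [ 0.1  0.1 -0.2] M [-0.01 -0.01 -0.04] q [ 0.22  0.32  1.79 -0.02  1.01 -0.47]
travel units total [1.968 1.215 0.22 ] turn units 5.32
```

View pics/d5.png

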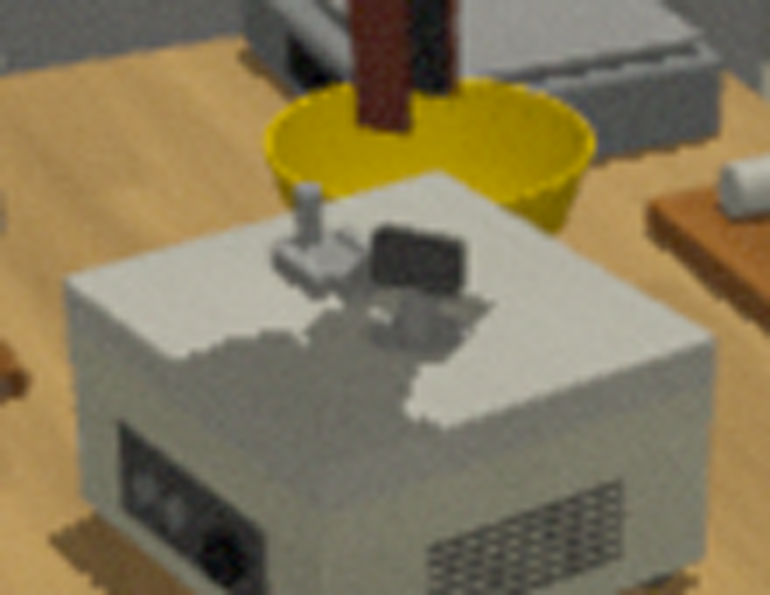

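```bash

python3 -m crank '[{"travel":[0,0,-0.01],"turn":0.5},{"travel":[0,0,-0.01],"turn":0.9},{"travel":[0,0,-0.01],"turn":0.9},{"travel":[0,0,-0.01],"turn":0.9},{"travel":[0,0,-0.01],"turn":0.9},{"travel":[0,0,-0.01],"turn":0.9},{"travel":[0,0,-0.01],"turn":0.3},{"travel":[0,0,0],"turn":0}]' -1
python3 -c "
from h import *
plan(525,241.5,225,99.7)"
```

```text
t: 13.2
ee_pos: [544.4, 128.1, 250.4]
orientation: [2.028, 2.355, 0.016]
ft_force: [-0.4, -0.0, -0.4]
width: 0.3
t 13.2 pos [544.4 128.1 250.4] xang 98.53 tilt 2.04 w 0.3 F [-0.4 -0.  -0.4] M [-0.09  0.03 -0.01] q [ 0.22  0.3   1.79 -0.02  1.03  0.08]
travel units total [ 2.31  -0.062  0.463] turn units -0.21
```

```bash

python3 -m crank '[{"travel":[0.25,0,0],"turn":-0.1},{"travel":[0.5,-0.01,0],"turn":-0.1},{"travel":[0.5,-0.01,0],"turn":0},{"travel":[0.5,-0.01,0],"turn":0},{"travel":[0.3,-0.01,0],"turn":0},{"travel":[0.1,0,0],"turn":0},{"travel":[0,0,0],"turn":0}]' -1
python3 -c "
from h import *
plan(525,241.5,157,99.7)"
```

```text
t: 13.9
ee_pos: [523.1, 240.4, 248.6]
orientation: [1.994, 2.383, 0.017]
ft_force: [0.3, 0.6, -0.5]
width: 0.6
t 13.9 pos [523.1 240.4 248.6] xang 100.12 tilt 2.07 w 0.6 F [ 0.3  0.6 -0.5] M [-0.06  0.1  -0.02] q [ 0.42  0.33  1.75 -0.03  1.04  0.26]
travel units total [ 0.051 -0.015  1.831] turn units 0.07
```

```bash

python3 -m crank '[{"travel":[0.03,0,0.2],"turn":0.07},{"travel":[0.02,0,0.4],"turn":0},{"travel":[0,0,0.4],"turn":0},{"travel":[0,0,0.4],"turn":0},{"travel":[0,0,0.3],"turn":0},{"travel":[0,0,0.1],"turn":0},{"travel":[0,0,0],"turn":0}]' -1
python3 - <<'E'
from h import *
plan(525,241.5,154,99.7)
cv2.imwrite("pics/side6.png",imaging.get_image("side"))
cv2.imwrite("pics/top6.png",imaging.get_image("top"))
crop('pics/side6.png','pics/d6.png',165,110,110,85,7)
E
```

```text
t: 14.6
ee_pos: [526.6, 236.5, 152.7]
orientation: [2.01, 2.369, 0.015]
ft_force: [0.1, 0.2, 0.9]
width: -0.0
t 14.6 pos [526.6 236.5 152.7] xang 99.34 tilt 2.08 w -0.0 F [0.1 0.2 0.9] M [-0.06  0.02  0.01] q [ 0.42  0.46  1.81 -0.04  0.85  0.28]
travel units total [ 0.104 -0.014 -0.029] turn units -0.06
```

View pics/d6.png

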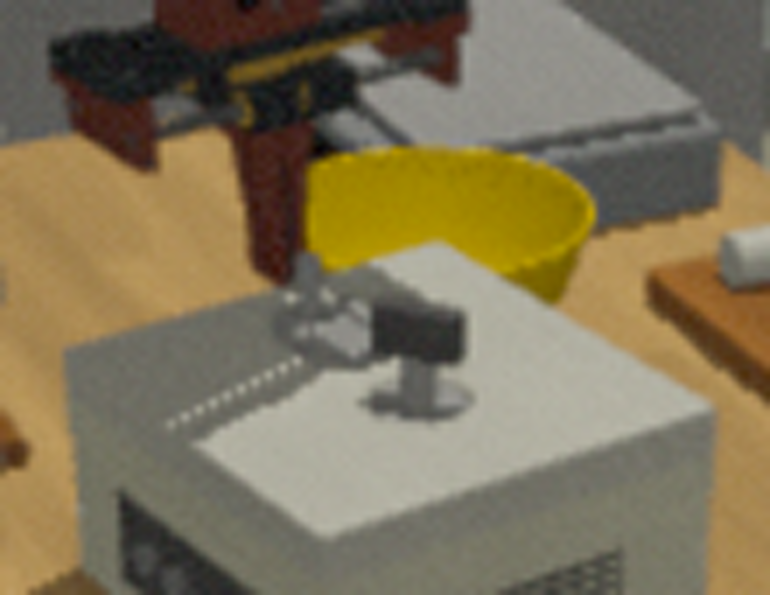

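```bash
cat >>h.py <<'E'
def lp():
    o,R=st(); th=.169; d=o['ee_pos'][:2]-np.array([544.8,125.2])
    c,s=np.cos(th),np.sin(th); F=o['ft_force']
    print('t',round(o['t'],2),'local',np.round([c*d[0]+s*d[1],-s*d[0]+c*d[1]],1),'z',round(o['ee_pos'][2],1),'F local',np.round([c*F[0]+s*F[1],-s*F[0]+c*F[1],F[2]],1))
E
for i in 1 2 3 ; do python3 -m crank '[{"travel":[-0.07,0,0],"turn":0},{"travel":[-0.07,0,0],"turn":0}]' -1 >/dev/null; python3 -c "
from h import *
lp()"; done
```

```text
t 14.9 local [  2.2 106.1] z 155.4 F local [-0.3 -0.7  0.6]
t 15.1 local [ 2.6 98.9] z 156.5 F local [ 0.2  2.4 -1.8]
t 15.3 local [ 2.6 91.6] z 156.9 F local [-0.1  2.  -2. ]
```

```bash

python3 -m crank '[{"travel":[-0.06,0,0.01],"turn":0},{"travel":[-0.06,0,0.01],"turn":0}]' -1 >/dev/null; python3 -c "
from h import *
lp()"
for i in 1 2 3 ; do python3 -m crank '[{"travel":[-0.04,0,0],"turn":0},{"travel":[-0.04,0,0],"turn":0}]' -1 >/dev/null; python3 -c "
from h import *
lp()"; done
```

```text
t 15.5 local [ 2.8 85.2] z 156.5 F local [-0.6  2.9  0.9]
t 15.7 local [ 2.8 80.7] z 156.6 F local [ 0.4  2.3 -0.3]
t 15.9 local [ 2.9 80. ] z 156.7 F local [-0.7 15.2 -0.9]
t 16.1 local [ 2.9 80.1] z 156.8 F local [-1.1 12.4  0.2]
```

```bash

python3 -m crank '[{"travel":[0.1,0,0],"turn":0},{"travel":[0.2,0,0],"turn":0},{"travel":[0.1,0,-0.2],"turn":0},{"travel":[0,0,-0.5],"turn":0},{"travel":[0,0,-0.5],"turn":0},{"travel":[0,0,-0.5],"turn":0},{"travel":[0.5,0,-0.3],"turn":0},{"travel":[0.6,0,0],"turn":0},{"travel":[0.6,0,0],"turn":0},{"travel":[0.6,0,0],"turn":0},{"travel":[0.6,0,0],"turn":0},{"travel":[0,0,0],"turn":0}]' -1
python3 - <<'E'
from h import *
plan(0,0,0)
for n in("top","side"): cv2.imwrite(f"pics/{n}7.png",imaging.get_image(n))
crop('pics/side7.png','pics/d7.png',165,135,110,85,7)
crop('pics/top7.png','pics/b7.png',155,155,90,90,6)
E
```

```text
t: 17.3
ee_pos: [503.9, 373.9, 267.6]
orientation: [2.017, 2.364, 0.046]
ft_force: [0.0, -0.7, 0.1]
width: 0.5
t 17.3 pos [503.9 373.9 267.6] xang 99.07 tilt 2.57 w 0.5 F [ 0.  -0.7  0.1] M [-0.13 -0.01  0.03] q [ 0.63  0.38  1.62 -0.03  1.1   0.49]
travel units total [ -5.763 -11.359   4.888] turn units None
```

View pics/d7.png

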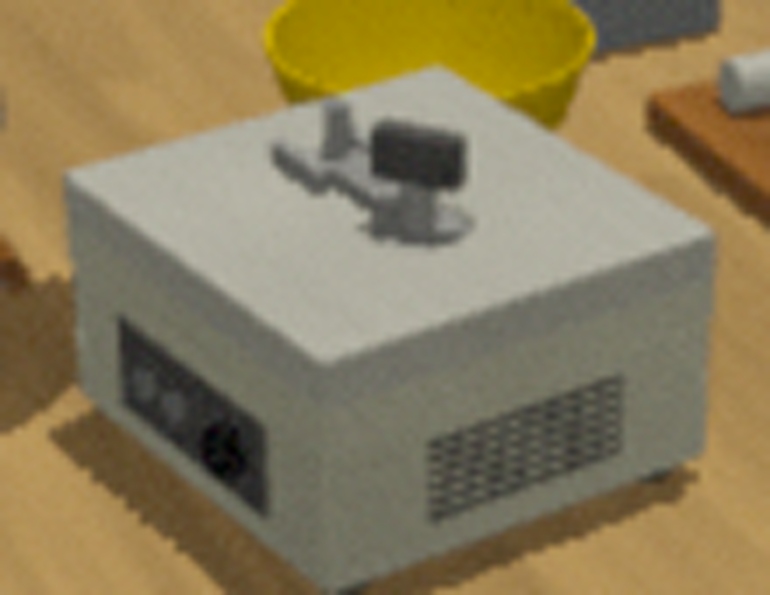

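View pics/b7.png

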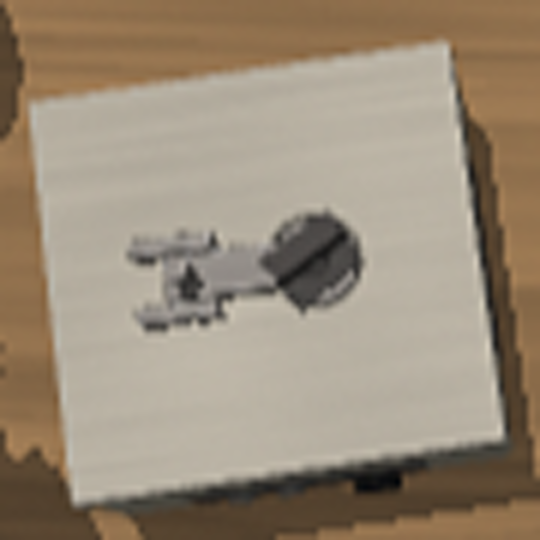

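View pics/side7.png

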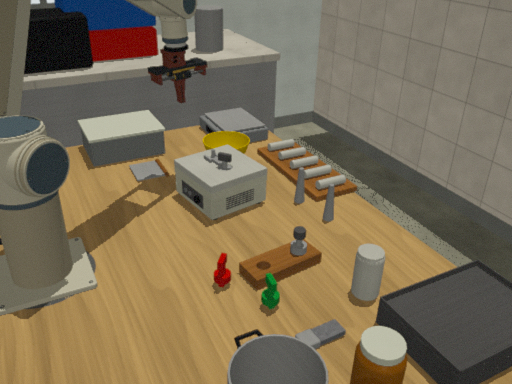

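View pics/top7.png

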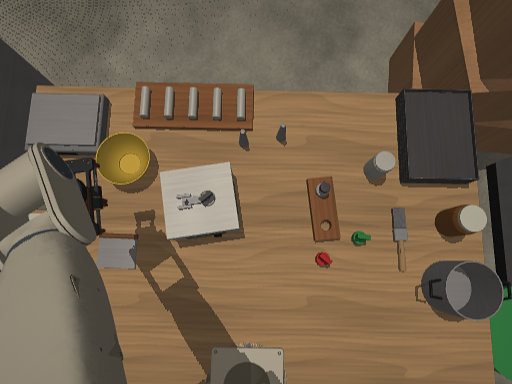

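```bash
python3 - <<'E'
from h import *
from workcell import workorder
th=.169;W=np.array([544.8,125.2])
for y in(62,66,86):
    P=(W[0]-np.sin(th)*y,W[1]+np.cos(th)*y,154)
    print(y,np.round((proj('side',P)-[165,135]+.5)*7-.5),np.round((proj('top',P)-[155,155]+.5)*6-.5))
print(workorder.close_job())
E
```

```text
62 [337. 107.] [176. 267.]
66 [332. 104.] [167. 269.]
86 [307.  88.] [125. 275.]
the job is handed in; nothing more can be done
None
```

The job is handed in: the T-handled coupling is seated in the well, and the locking bolt is slid in over its collar. The robot finished at about 17 s, well under the 72 s limit, clear of everything.

- **Pick-up:** I gripped the coupling by its dark bar (opening read 14.1 mm for a 14 mm bar) and lifted it straight out of the stand.
- **Seating:** I read the slot's angle from the top camera and lowered in small steps. The foot went into the slot the first time, without turning to search. It stopped at 84 mm above the table, which is the fully-home level of 36 mm below the plate, with a peak of about 14 N.
- **Locking:** I pushed the post with closed fingers against about 2 N of friction to a firm stop at about 15 N. The fingers then backed off.
- **Final pictures:**
  - The collar is level in the well and the bolt tip is over it.
  - The post top is at about (335, 105) in the side crop, against (337, 107) predicted for fully in and (307, 88) for open.
  - The spare, the red and green look-alikes and the other objects look unmoved.

**Disagreements:** The two cameras placed the well about 5 mm apart, and the fit bore out the top camera's reading. The tool was tilted 1 to 2.5 degrees, which I could not correct with these commands; it caused no binding. The push ended about 2 mm short of my computed finger position, which I put down to measurement error because the stop was firm and the picture agreed.

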